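# Hold the check paddle in the tube reader's slot

## Task

The white benchtop reader only measures with its drawer shut: first push its open drawer fully home until it snaps into its detent. Then draw the check paddle with the square-edged grip block out of the black holder and lower its blade, upright, into the slot in the reader's top until about half of the blade is inside (the line round it level with the top), and finish there, still holding the paddle up in the gripper. Leave the round-knobbed paddle in the holder and do not push the tube rack, tray, pen cup or tape roll about.

Things in the scene. Friction and masses are not known exactly. Their poses are not given: they have to be found in the camera images.
- reader: fixed white benchtop reader, 200 (x) x 300 (y) x 120 (z) mm; origin under its centre, z up. Its front (its -x side) faces roughly towards the robot. The half on its +y side has the drawer, the half on its -y side has a flat top with the slot
- drawer (a joint): how far the drawer is open, m: 0 is fully home, it starts open and slides out along the reader's -x by at most 0.09. It moves with about 0.5 N of friction; from 9 mm on a sprung catch resists and takes about 4 N to be pushed past; below about 3 mm it draws the drawer to 0 and keeps it there
- drawer_pull (a point): centre of the front end face of the drawer's solid grey pull lip, the place to push on; it moves with the drawer; axes as the reader's. The lip is 90 mm wide (y), 16 mm high (z, from 78 to 94 mm above the bench) and stands out 30 mm (towards -x) from the drawer's white front panel, which is 142 mm wide, 12 mm thick, from 28 to 108 mm above the bench, its back flush with the reader's front face when home
- slot (a point): centre of the slot at the level of the reader's top face, 120 mm above the bench, 20 mm towards the reader's front from its middle and 75 mm towards its -y side; axes as the reader's. The slot is 8 mm wide along x and 32 mm long along y with a 2 mm chamfer at its mouth and a dark frame drawn round it, goes through the 12 mm thick top and opens below into an empty chamber 96 mm deep
- holder: fixed black block, 60 (x) x 170 (y) x 65 (z) mm, origin under its centre, with two upright slots, at y = -45 and +45 mm, each 10 x 34 mm, in which the two paddles hang by their shoulder plates, blades down; either paddle can be in either slot
- paddle: loose grey check paddle with the square-edged grip block, about 0.09 kg, hanging upright in the holder; origin at the centre of the blade's lower end, z up to the grip, x across its thickness, y across its width. The blade is 6 (x) x 30 (y) mm and 60 mm long with a dark line round it 30 mm up; above it a shoulder plate 20 x 44 mm from 60 to 65 mm; above that the grip block, 14 (x) x 30 (y) mm, from 65 to 101 mm
- paddle_grip (a point): the place to grip the check paddle, in its grip block 88 mm above the blade's lower end; the fingers close along its x axis on the block's flat faces 14 mm apart; axes as the paddle's
- paddle_round: loose grey paddle with a round knob 26 mm across as its grip, top 103 mm above the blade's lower end; otherwise like the check paddle; origin at the centre of the blade's lower end. It stays in the holder
- rack_red: loose black rack, 77 x 146 mm, of red-capped sample tubes (not the purple-capped rack, which is fixed), 102 mm high, bystander; origin under its centre
- tray: loose low metal tray, 110 x 60 x 22 mm, with two capped tubes fixed in it, bystander; origin under its centre
- tape: loose roll of white tape lying flat, 80 mm across, 19 mm high, bystander; origin under its centre
- pen_cup: loose steel cup with pens, 76 mm across, 150 mm high with the pens, bystander; origin under its centre
Not all that is in view belongs to the job. Leave any orange look-alike of the paddle alone.

How it is judged:
On the way, in this order (a step that is already met when the one before it is completed fails the run):
1. the drawer is pushed home into its detent (value of joint drawer below 0.003 m), for 0.3 s.
2. the check paddle is held in the reader's slot, about half its blade inside (z of paddle in the frame of slot between -0.043 and -0.017 m and horizontal distance between paddle and slot below 0.008 m and angle between paddle's own z axis and vertical below 0.15 rad and contact force between the fingers and paddle above 1 N), for 0.3 s.
At the end, for the whole second after the job is handed in: the drawer is home (within 3 mm); the check paddle is upright (within 0.15 rad) in the reader's slot, its lower end 17 to 43 mm below the reader's top and within 8 mm of the slot's centre, at rest and held by the fingers (over 1 N) (all of step 2 and value of joint drawer below 0.003 m and linear speed of paddle below 0.02 m/s); the arm keeps its last pose, push and grip.
It fails at once if the round-knobbed paddle is taken or knocked out of its place (distance of paddle_round from where it was at the start of the episode above 0.03 m).
It fails at once if a bystander is pushed more than 50 mm (distance of any of rack_red, tray, tape, pen_cup from where it was at the start of the episode above 0.05 m).
It also fails if it takes over 58 s, if anything falls off the work surface, if the arm or the gripper's body presses on something with over 40 N, if the wrist force passes 120 N, or if a joint passes its speed limit or range.

## Robot

A 6-joint arm with a two-finger parallel gripper is mounted at the origin on the work surface. World frame = base frame: x ahead of the robot, y to its left, z up, the work surface at z = 0. Lengths are in m, angles in rad, forces in N, time in s.
With the tool pointing down it reaches from about 0.3 to 0.775 m from the base axis. Payload 14.6 kg.
Tool frame: the origin (TCP) lies on the centre line of the jaws, within the pads' length; the fingertips stand 14 mm ahead of it and the grasp point (between the pads) lies 5 mm behind it; x points along the fingers, y is the direction in which the jaws open and shut, and the axes are right-handed (so a half turn about x gives the same grasp; the last joint's range is limited). The gripper opens to 94 mm and grips with 3 to 60 N. Pads are 16 mm wide; open, the fingers measure 119 mm over their backs; the gripper's body (75 mm by 177 mm) begins 78 mm behind the grasp point.
Start: joints at [-1.29, 0.3, 1.521, -0, 1.321, -0.067], TCP at [0.187, -0.517, 0.219] pointing down, gripper open.
Joint ranges: [-3.03, 3.03], [-0.79, 2.21], [0.23, 2.52], [-1.04, 4.18], [0, 3.07], [-2.55, 2.55]. Speed limits (rad/s): [2.22, 2.22, 2.57, 3.14, 3.14, 3.14].

## Interface

Orientations are given as [roll, pitch, yaw] about the fixed x, y, z axes, in that order (R = Rz(yaw) Ry(pitch) Rx(roll)).
In Python, from station import * gives the robot as it stands. The module is installed in compiled form; this text tells all that it offers.
- The arm moves only by the shell command python3 -m handwheel 'ROWS' [FORCE]. ROWS is JSON, a list of rows, each a list of 3 entries, a list of its own where there are three numbers: the shift along the tool's x, y, z in mm, then the turn about the tool's x in rad, then the gripper command: -1 is fully open, 1 is shut, values between are in proportion. In form: [[[dx, dy, dz], spin, gripper], ...]. A call has exactly 5 rows; each row is the pose to reach, as a shift and turn from the pose measured when the call began, along the tool's axes at that moment; what a row does not reach only later rows make up. A row lasts 1/10 s, in which the tool goes at most 50 mm and 8.59 degrees, less where a joint would pass 70% of its speed; a pose out of reach is approached as far as the arm can. A call with a gripper value outside its range is refused whole. The fingers move at their own pace and stop on an object; FORCE is the grip in N (left out, the last holds). Time passes only in rows, so rows that repeat a pose let the fingers close, or fill a call up. It gives the time, the measured TCP pose, the force and the opening at its end, in the units of the state.
- get_obs(): the state, without advancing time (a new reading comes with each control period).
- camera(name): name is "scene" or "top"; returns (picture, depth): 384x512x3 uint8, blue, green, red; 384x512 float32, m along the optical axis (not along the pixel's ray), 0 where there is no reading.
- camera_info(name): a dict with "fx", "fy", "cx", "cy" (pixels), "k1" (the pictures are not rectified: a ray, as slopes to the right and down, at radius r is drawn at 1 + k1 r^2 times it, then the intrinsics apply), "extrinsics" (4x4, takes a point from camera to world coordinates). Camera axes: x right, y down, z forward; pixel columns grow to the right and rows downward; lengths in m; the calibration is good to about 2 mm. A picture is of the moment at which its call begins. camera_info takes no time and is no camera call.
- hand_in(): hands the job in, once; it reports no verdict.
The state is a dict: "time_s": time; "qpos": joint angles; "joint_vel": joint speeds; "tau": joint torques, N m; "ee_pos": TCP position; "eef_rot": TCP orientation; "force": force on the tool from outside, world axes, zero at the start; "moment": the same for the moment, N m; "grip_width": finger opening in m.
Only numpy, scipy, OpenCV 4.12 (cv2) and the standard library are available. Lean on these libraries where they do the work, as an engineer would, in place of code of your own. Each camera call takes 0.05 s, during which the arm holds its last target. There are 200 camera calls.

## Working session

There is one attempt and no reset: what is moved stays moved. The work goes in short steps, Python scripts to look and compute and a shell command to move; the robot and the scene stay as the last step left them, time stands still between calls to the robot, and variables do not carry over. Pictures are saved under pics/ and viewed, about 8 in all and at most 12, crops included, and the job is handed in when it is done.

```bash
mkdir -p pics
cat > h.py <<'E'
from station import *
import numpy as np, cv2
def snap(n):
    im,d=camera(n); return im,d,camera_info(n)
def rays(uv,ci):
    uv=np.atleast_2d(np.asarray(uv,float)); p=np.c_[(uv[:,0]-ci['cx'])/ci['fx'],(uv[:,1]-ci['cy'])/ci['fy']]
    q=p.copy()
    for _ in range(20): q=p/(1+ci['k1']*(q**2).sum(1,keepdims=True))
    return np.c_[q,np.ones(len(q))]
def onplane(uv,z,ci):
    T=np.array(ci['extrinsics']); r=rays(uv,ci)@T[:3,:3].T; o=T[:3,3]
    return o+r*((z-o[2])/r[:,2:3])
def cloud(d,ci):
    h,w=d.shape; vv,uu=np.mgrid[:h,:w]; T=np.array(ci['extrinsics'])
    P=rays(np.c_[uu.ravel(),vv.ravel()],ci)*d.reshape(-1,1)
    W=P@T[:3,:3].T+T[:3,3]; W[d.ravel()<=0]=np.nan
    return W.reshape(h,w,3)
E
python3 - <<'E'
from h import *
for n in ("scene","top"):
    im,d,ci=snap(n); np.savez(f"{n}0.npz",im=im,d=d)
    cv2.imwrite(f"pics/{n}0.png",cv2.resize(im,(768,576),interpolation=cv2.INTER_CUBIC))
    print(n,{k:np.round(v,4).tolist() for k,v in ci.items()})
o=get_obs();print({k:np.round(v,3).tolist() for k,v in o.items()})
E
```

```text
scene {'fx': 376.2386, 'fy': 376.2386, 'cx': 255.776, 'cy': 189.3422, 'k1': -0.0098, 'extrinsics': [[0.8405, 0.4049, -0.36, 0.8757], [0.5417, -0.632, 0.5541, -0.5926], [-0.0032, -0.6608, -0.7506, 0.8413], [0.0, 0.0, 0.0, 1.0]]}
top {'fx': 368.1906, 'fy': 368.1906, 'cx': 258.2365, 'cy': 186.6835, 'k1': -0.0109, 'extrinsics': [[0.0055, -0.9864, 0.1643, 0.3725], [-0.9995, -0.0004, 0.0315, -0.0699], [-0.031, -0.1644, -0.9859, 1.1635], [0.0, 0.0, 0.0, 1.0]]}
{'time_s': 0.1, 'qpos': [-1.29, 0.3, 1.522, 0.0, 1.321, -0.067], 'joint_vel': [0.0, -0.001, -0.001, 0.0, -0.001, 0.001], 'tau': [0.0, -53.265, -35.328, 0.071, 0.024, -0.0], 'ee_pos': [0.187, -0.517, 0.219], 'eef_rot': [-1.64, 1.57, 1.85], 'force': [-0.545, -0.03, 0.501], 'moment': [-0.034, -0.016, 0.013], 'grip_width': 0.094}
```

View pics/scene0.png

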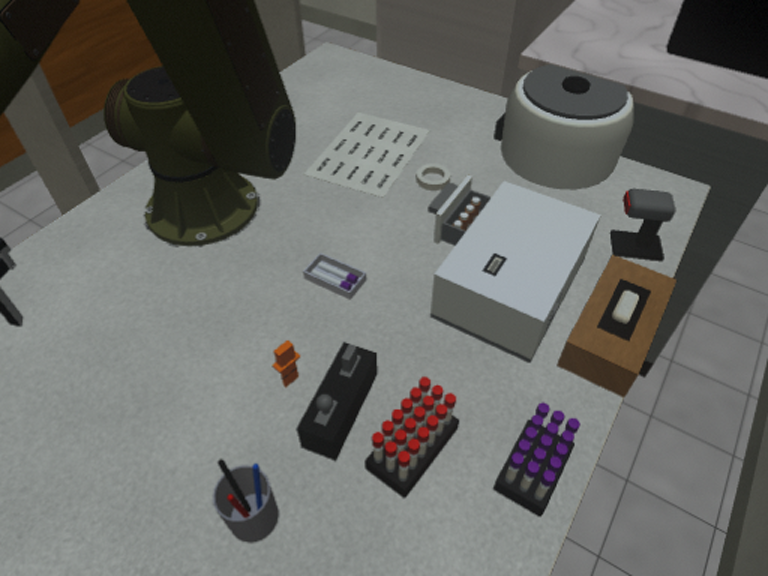

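View pics/top0.png

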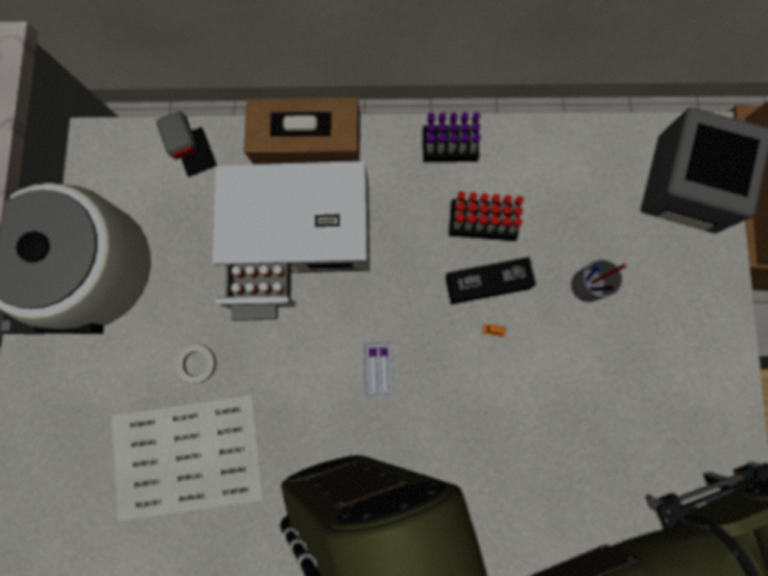

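The scene view shows the square-grip paddle in the holder slot nearer the reader, at (349,357), and the round knob at (324,402). The drawer is open at (455,215) and the slot is at (495,264). In the top view the reader slot is at (327,220), the lip at (254,311) and the holder at (490,280).

```bash
cat > m.py <<'E'
from h import *
def rect(P,name):
    r=cv2.minAreaRect((P[:,:2]*1000).astype(np.float32)); print(name,len(P),'c',np.round(r[0],1),'size',np.round(r[1],1),'ang',round(r[2],2),'z',np.round(np.median(P[:,2]),4))
for n in ("scene","top"):
    f=np.load(n+"0.npz"); im,d=f['im'],f['d']; ci=camera_info(n); W=cloud(d,ci)
    X,Y,Z=W[...,0],W[...,1],W[...,2]; g=im.max(2).astype(int); sat=g-im.min(2)
    print('==',n)
    def comp(mask,z,name,k=1,box=True):
        nn,l,s,c=cv2.connectedComponentsWithStats(mask.astype(np.uint8))
        for i in (np.argsort(-s[1:,4])[:k]+1):
            m=(l==i).astype(np.uint8); cs,_=cv2.findContours(m,cv2.RETR_EXTERNAL,cv2.CHAIN_APPROX_NONE)
            uv=max(cs,key=len)[:,0,:]; P=onplane(uv,z,ci); print('  px',np.round(c[i]),s[i,4],end=' '); rect(P,name); 
            print('     depthmed',np.round(np.nanmedian(W[l==i],0),4))
    R=(X>.3)&(X<1)&(Y>-.5)&(Y<.5)
    comp(R&(abs(Z-.12)<.008)&(g>110)&(Y>-.1),.12,'readertop')
    comp(R&(abs(Z-.12)<.02)&(g<75)&(Y>-.15)&(Y<.1)&(X>.55),.12,'slotframe',3)
    comp(R&(abs(Z-.065)<.006)&(g<60),.065,'holdertop',1)
    comp(R&(Z>.085)&(Z<.115)&(sat<30)&(Y<-.2)&(X<.62)&(g>50),.101,'grips',3)
    comp(R&(abs(Z-.094)<.006)&(sat<30)&(Y>0)&(X<.57),.094,'lip',2)
    for k,(u,v) in {'scene':dict(lip=(440,200),pan=(455,195),sq=(349,352),rd=(324,402)),'top':dict(lip=(254,312),pan=(254,301),sq=(469,281),rd=(514,272),slot=(327,220))}[n].items():
        u,v=int(u/1.5),int(v/1.5); print(k,np.round(W[v,u],3),im[v,u])
    # crops
    (a,b,c2,e)=dict(scene=(190,100,420,320),top=(130,100,370,230))[n]
    cv2.imwrite(f"pics/{n}c.png",cv2.resize(im[b:e,a:c2],None,fx=2.7 if n=='scene' else 3.3,fy=2.7 if n=='scene' else 3.3,interpolation=cv2.INTER_CUBIC))
E
python3 m.py
```

```text
== scene
  px [347. 166.] 5625 readertop 275 c [685.9 156.9] size [201.3 305.2] ang 1.53 z 0.12
     depthmed [0.6938 0.1425 0.1211]
  px [328. 177.] 48 slotframe 47 c [667.5  81.2] size [22.6 41.3] ang 0.85 z 0.12
     depthmed [0.6694 0.0758 0.1217]
  px [360. 274.] 7 slotframe 11 c [ 847.4 -142.1] size [ 3.  11.8] ang 85.41 z 0.12
     depthmed [ 0.8465 -0.1308  0.1026]
  px [369. 279.] 7 slotframe 11 c [ 868.6 -142.8] size [ 4. 10.] ang 77.98 z 0.12
     depthmed [ 0.8675 -0.1308  0.1002]
  px [224. 264.] 1249 holdertop 202 c [ 562.9 -244.1] size [ 60.9 172.6] ang 11.02 z 0.065
     depthmed [ 0.569  -0.2516  0.0659]
  px [160. 335.] 225 grips 159 c [ 564.5 -461. ] size [72.6 65.2] ang 40.01 z 0.101
     depthmed [ 0.5732 -0.4682  0.0944]
  px [216. 267.] 83 grips 32 c [ 571.6 -288. ] size [22.3 24.6] ang 41.89 z 0.101
     depthmed [ 0.573  -0.2896  0.1055]
  px [160. 313.] 53 grips 31 c [ 537.4 -432.5] size [28.3  9.2] ang 41.41 z 0.101
     depthmed [ 0.5329 -0.4303  0.0933]
  px [294. 131.] 155 lip 44 c [487.9 224.5] size [23.1 96.4] ang 1.14 z 0.094
     depthmed [0.4884 0.2
[... 977 characters left out ...]
101
     depthmed [ 0.5558 -0.4508  0.0931]
  px [344. 181.] 46 grips 21 c [ 566.5 -285.9] size [23.4 17.8] ang 89.99 z 0.101
     depthmed [ 0.566  -0.2852  0.1049]
  px [317. 186.] 25 grips 16 c [ 551.7 -207.2] size [11.6 12.1] ang 88.87 z 0.101
     depthmed [ 0.5508 -0.2066  0.1054]
  px [169. 207.] 330 lip 79 c [490.  225.9] size [29.6 92.2] ang 0.17 z 0.094
     depthmed [0.49   0.226  0.0939]
  px [ 83. 188.] 32 lip 31 c [546.6 489.7] size [ 8.5 47.3] ang 67.32 z 0.094
     depthmed [0.5477 0.4873 0.0946]
lip [0.487 0.226 0.098] [86 88 89]
pan [0.509 0.223 0.111] [155 154 153]
sq [ 0.548 -0.192  0.105] [79 82 82]
rd [ 0.566 -0.28   0.102] [61 64 64]
slot [0.67  0.084 0.112] [81 89 91]
```

View pics/topc.png

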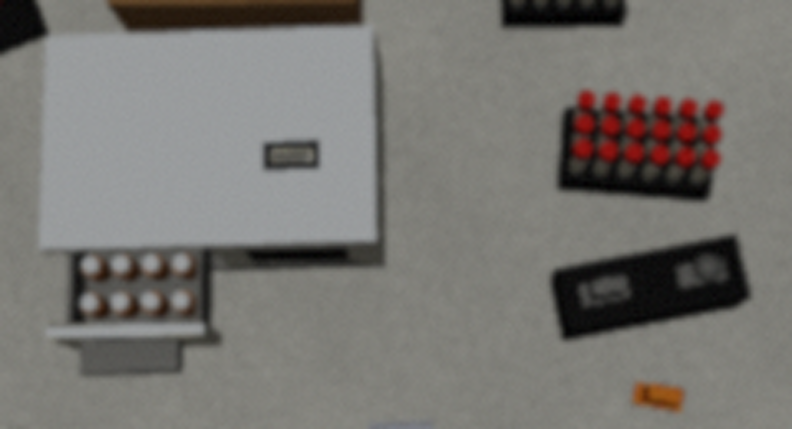

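View pics/scenec.png

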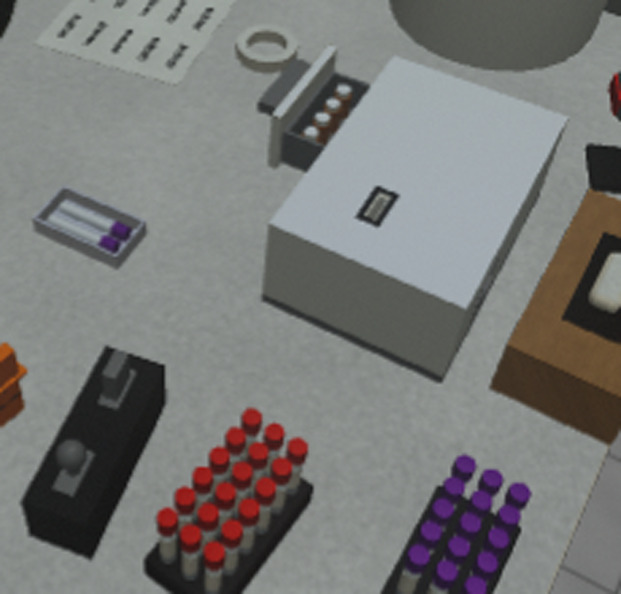

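The reader and holder measure to their stated sizes in both views: reader centre (0.6845, 0.1575) with yaw about 1.5°, slot about (0.667, 0.0815), and the check paddle in the holder's +y slot about (0.552, -0.199) with yaw 11°. The front of the lip is at about x=0.475, y=0.226. First I drive to a point in front of the lip.

```bash
cat > go.py <<'E'
# usage: go.py x y z jawyaw(rad, direction of jaw axis mod pi)  -> shift in tool mm, spin
import sys
from h import *
from scipy.spatial.transform import Rotation as Ro
o=get_obs(); R=Ro.from_euler('xyz',o['eef_rot']).as_matrix(); p=np.array(o['ee_pos'])
t=np.array([float(a) for a in sys.argv[1:4]]); yaw=float(sys.argv[4])
s=[]
for w in (yaw,yaw+np.pi):
    d=np.array([np.cos(w),np.sin(w),0]); l=R.T@d; s.append(np.arctan2(l[2],l[1]))
print('t',round(o['time_s'],2),'pos',np.round(p,4),'xaxis',np.round(R[:,0],3),'y',np.round(R[:,1],3),'q',np.round(o['qpos'],2),'F',np.round(o['force'],1),'w',round(o['grip_width'],4))
print('shift mm',np.round(R.T@(t-p)*1000,1),'spin options',np.round(s,3))
E
python3 go.py 0.445 0.226 0.219 0.026
```

```text
t 0.1 pos [ 0.1874 -0.5169  0.2189] xaxis [-0.     0.001 -1.   ] y [ 0.341 -0.94  -0.001] q [-1.29  0.3   1.52  0.    1.32 -0.07] F [-0.5 -0.   0.5] w 0.0942
shift mm [ 6.000e-01 -6.106e+02 -4.954e+02] spin options [-1.249  1.893]
```

```bash
python3 -m handwheel '[[[0,-36,-29],0,1],[[0,-72,-58],0,1],[[0,-108,-87],0,1],[[0,-144,-116],0,1],[[0,-180,-146],0,1]]' 20 && python3 -m handwheel '[[[0,-36,-29],0,1],[[0,-72,-58],0,1],[[0,-108,-87],0,1],[[0,-144,-116],0,1],[[0,-180,-146],0,1]]'; python3 go.py 0.445 0.226 0.219 0.026
```

```text
time_s: 0.6
ee_pos: [0.2633, -0.296, 0.2189]
eef_rot: [-1.587, 1.569, 1.902]
force: [1.2, 0.5, -0.9]
grip_width: 0.0576
time_s: 1.1
ee_pos: [0.3394, -0.0753, 0.2193]
eef_rot: [-2.013, 1.57, 1.476]
force: [1.2, -1.5, 0.1]
grip_width: 0.0177
t 1.1 pos [ 0.3394 -0.0753  0.2193] xaxis [ 0.     0.001 -1.   ] y [ 0.34  -0.94  -0.001] q [-0.32 -0.17  2.02  0.    1.29  0.9 ] F [ 1.2 -1.5  0.1] w 0.0177
shift mm [   0.6 -247.4 -201.8] spin options [-1.25   1.892]
```

```bash
python3 -m handwheel '[[[0,-37,-30],0,1],[[0,-74,-60],0,1],[[0,-111,-91],0,1],[[0,-148,-121],0,1],[[0,-185,-151],0,1]]' && python3 -m handwheel '[[[0,-30,-25],-0.14,1],[[0,-55,-45],-0.28,1],[[0,-65,-52],-0.42,1],[[0,-65,-52],-0.56,1],[[0,-65,-52],-0.7,1]]'; python3 go.py 0.445 0.226 0.096 0.026
```

```text
time_s: 1.6
ee_pos: [0.4186, 0.1522, 0.2194]
eef_rot: [-1.96, 1.57, 1.529]
force: [0.3, -0.9, 0.2]
grip_width: 0.0003
time_s: 2.1
ee_pos: [0.4451, 0.2315, 0.2189]
eef_rot: [-1.555, 1.57, 2.641]
force: [0.3, 0.7, 0.9]
grip_width: 0.0004
t 2.1 pos [0.4451 0.2315 0.2189] xaxis [-0.001  0.    -1.   ] y [ 0.869 -0.494 -0.001] q [0.41 0.19 1.66 0.   1.29 0.92] F [0.3 0.7 0.9] w 0.0004
shift mm [122.9   2.7   4.8] spin options [-0.543  2.599]
```

```bash
python3 -m handwheel '[[[0,-6,-1],-0.14,1],[[0,-6,-1],-0.28,1],[[0,-6,-1],-0.42,1],[[30,-6,-1],-0.543,1],[[60,-6,-1],-0.543,1]]'; python3 go.py 0.44 0.226 0.096 0.026
```

```text
time_s: 2.6
ee_pos: [0.4404, 0.2354, 0.1584]
eef_rot: [2.847, 1.57, 1.307]
force: [0.6, 0.7, 0.5]
grip_width: 0.0002
t 2.6 pos [0.4404 0.2354 0.1584] xaxis [ 0.     0.001 -1.   ] y [1.    0.031 0.   ] q [0.42 0.25 1.74 0.   1.16 0.39] F [0.6 0.7 0.5] w 0.0002
shift mm [62.4 -0.8  9.5] spin options [ 0.005 -3.137]
```

```bash
python3 -m handwheel '[[[25,0,0],0,1],[[50,0,0],0,1],[[62,0,0],0,1],[[62,0,0],0,1],[[62,0,0],0,1]]'; python3 go.py 0.44 0.226 0.096 0.026
```

```text
time_s: 3.1
ee_pos: [0.4408, 0.2357, 0.0972]
eef_rot: [2.494, 1.569, 0.954]
force: [0.5, 0.1, 0.6]
grip_width: 0.0006
t 3.1 pos [0.4408 0.2357 0.0972] xaxis [ 0.001  0.001 -1.   ] y [1.    0.031 0.001] q [0.42 0.33 1.79 0.   1.02 0.39] F [0.5 0.1 0.6] w 0.0006
shift mm [ 1.2 -1.1  9.6] spin options [ 0.005 -3.137]
```

```bash
python3 -m handwheel '[[[4,10,9],0,1],[[4,22,9],0,1],[[4,36,9],0,1],[[4,50,9],0,1],[[4,64,9],0,1]]' && python3 -m handwheel '[[[0,5,0],0,1],[[0,10,0],0,1],[[0,14,0],0,1],[[0,17,0],0,1],[[0,20,0],0,1]]'; python3 go.py 0.528 0.226 0.093 0.026
```

```text
time_s: 3.6
ee_pos: [0.5065, 0.228, 0.094]
eef_rot: [2.211, 1.568, 0.671]
force: [-0.7, -1.3, 0.8]
grip_width: 0.0004
time_s: 4.1
ee_pos: [0.5261, 0.2284, 0.0942]
eef_rot: [2.507, 1.569, 0.967]
force: [-1.6, -1.0, 1.8]
grip_width: 0.0004
t 4.1 pos [0.5261 0.2284 0.0942] xaxis [ 0.001  0.001 -1.   ] y [1.    0.031 0.001] q [0.35 0.48 1.58 0.   1.08 0.31] F [-1.6 -1.   1.8] w 0.0004
shift mm [1.2 1.9 2.5] spin options [ 0.005 -3.137]
```

```bash
python3 -m handwheel '[[[0,2,0],0,1],[[0,4,0],0,1],[[0,6,0],0,1],[[0,8,0],0,1],[[0,8,0],0,1]]'; python3 go.py 0.528 0.226 0.093 0.026;  python3 - <<'E'
from h import *
im,d,ci=snap("scene"); W=cloud(d,ci)
cv2.imwrite("pics/s1.png",cv2.resize(im[80:230,230:430],(800,600),interpolation=cv2.INTER_CUBIC))
g=im.max(2)
m=(abs(W[...,2]-.094)<.005)&(W[...,1]>.15)&(W[...,1]<.3)&(W[...,0]>.4)&(W[...,0]<.62)&(g<120)
print(m.sum(),np.round(np.nanpercentile(W[m],[2,50,98],axis=0),3) if m.any() else '')
E
```

```text
time_s: 4.6
ee_pos: [0.5293, 0.2286, 0.0941]
eef_rot: [-1.503, 1.559, -3.042]
force: [-41.2, -4.5, 24.4]
grip_width: 0.0008
t 4.6 pos [0.5293 0.2286 0.0941] xaxis [-0.012 -0.001 -1.   ] y [ 0.999  0.031 -0.012] q [0.34 0.49 1.56 0.   1.1  0.31] F [-41.2  -4.5  24.4] w 0.0008
shift mm [ 1.1 -1.4  2.5] spin options [ 0.005 -3.136]
193 [[0.526 0.184 0.091]
 [0.553 0.221 0.095]
 [0.567 0.271 0.098]]
```

View pics/s1.png

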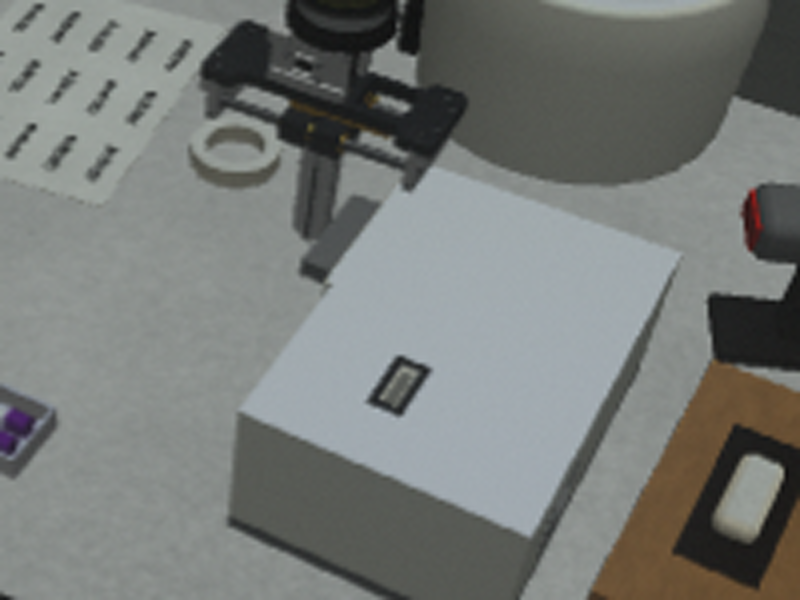

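The drawer is hard against its stop: the force jumped to 41 N and the finger front is at x=0.542, against 0.541 predicted for home. The picture shows only the lip standing out of the front, at (340,240). I back off, rise and cross to the holder.

```bash
python3 -m handwheel '[[[0,-15,0],0,1],[[0,-40,0],0,1],[[-40,-40,0],0,1],[[-80,-40,0],0,1],[[-115,-40,0],0,1]]'; python3 go.py 0.5 -0.19 0.215 0.192
```

```text
time_s: 5.15
ee_pos: [0.4907, 0.2276, 0.2118]
eef_rot: [-1.545, 1.561, -3.084]
force: [0.1, -0.0, 0.5]
grip_width: 0.0004
t 5.15 pos [0.4907 0.2276 0.2118] xaxis [-0.01  -0.001 -1.   ] y [ 0.999  0.032 -0.01 ] q [0.37 0.29 1.55 0.   1.31 0.33] F [ 0.1 -0.   0.5] w 0.0004
shift mm [ -3.   -4.  417.7] spin options [-0.16   2.981]
```

```bash
python3 -m handwheel '[[[-3,0,45],0,0.3],[[-3,0,90],0,0.3],[[-3,0,135],0,0.3],[[-3,0,180],0,0.3],[[-3,0,225],0,0.3]]' && python3 -m handwheel '[[[0,0,45],-0.04,0.3],[[0,0,90],-0.08,0.3],[[0,0,135],-0.12,0.3],[[0,0,170],-0.16,0.3],[[0,0,190],-0.16,0.3]]'; python3 go.py 0.552 -0.199 0.215 0.192
python3 - <<'E'
from h import *
im,d,ci=snap("scene"); W=cloud(d,ci); g=im.max(2).astype(int)
np.savez('s2.npz',im=im,d=d)
cv2.imwrite("pics/s2.png",cv2.resize(im[80:320,170:430],(650,600),interpolation=cv2.INTER_CUBIC))
for n in ('scene','top'):
    f=np.load(n+'0.npz') ; ci=camera_info(n); W=cloud(f['d'],ci); Z=W[...,2]
    for nm,c in (('sq',(.552,-.199)),('rd',(.570,-.287))):
        m=(Z>.082)&(np.hypot(W[...,0]-c[0],W[...,1]-c[1])<.03)
        print(n,nm,m.sum(),np.round(np.percentile(W[m],[5,50,95],axis=0),4).tolist())
        m=(Z>.098)&(np.hypot(W[...,0]-c[0],W[...,1]-c[1])<.03)
        cs,_=cv2.findContours(m.astype(np.uint8),0,1)
        uv=np.vstack(cs)[:,0]; r=cv2.minAreaRect((onplane(uv,.106,ci)[:,:2]*1000).astype(np.float32)); print('  top face',np.round(r[0],1),np.round(r[1],1),round(r[2],1))
E
```

```text
time_s: 5.65
ee_pos: [0.4978, 0.001, 0.2153]
eef_rot: [-1.532, 1.562, -3.07]
force: [-0.4, 0.3, -0.3]
grip_width: 0.0329
time_s: 6.15
ee_pos: [0.5037, -0.1915, 0.2154]
eef_rot: [-1.624, 1.563, -3.003]
force: [0.1, 0.9, -0.4]
grip_width: 0.0329
t 6.15 pos [ 0.5037 -0.1915  0.2154] xaxis [-0.008 -0.001 -1.   ] y [ 0.982  0.191 -0.008] q [-0.43  0.28  1.55 -0.    1.31 -0.62] F [ 0.1  0.9 -0.4] w 0.0329
shift mm [ 0.  46.  16.5] spin options [-0.     3.141]
scene sq 122 [[0.5474, -0.2144, 0.0845], [0.5565, -0.2036, 0.1051], [0.5616, -0.1859, 0.1082]]
  top face [ 554.6 -201.6] [16.3 34.5] 10.3
scene rd 109 [[0.562, -0.2995, 0.0959], [0.5737, -0.2911, 0.1043], [0.5818, -0.2804, 0.1087]]
  top face [ 572.5 -290.8] [24.3 23.9] 83.1
top sq 63 [[0.5438, -0.2124, 0.0864], [0.5507, -0.1978, 0.1051], [0.557, -0.1852, 0.1085]]
  top face [ 551. -199.] [14.5 29.6] 9.6
top rd 62 [[0.5584, -0.2973, 0.0938], [0.568, -0.2854, 0.1036], [0.5779, -0.2766, 0.1073]]
  top face [ 567.1 -286.4] [20.2 20.9] 88.2
```

View pics/s2.png

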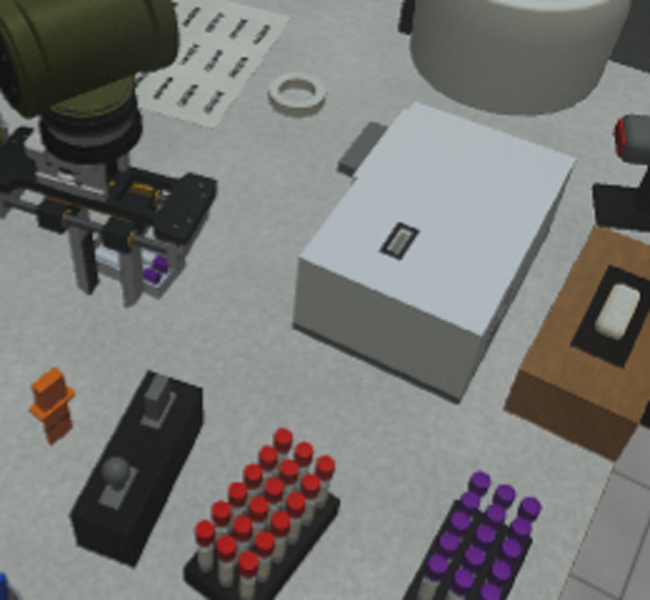

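The drawer stays home, with only the lip at (363,148) showing. The square grip at (157,397) measures (0.551 to 0.555, -0.199 to -0.202) with yaw about 10.5°, which agrees with the holder slot. I descend with a 33 mm opening.

```bash
python3 -m handwheel '[[[0,25,10],0,0.3],[[0,46,17],0,0.3],[[20,46,17],0,0.3],[[50,46,17],0,0.3],[[75,46,17],0,0.3]]'; python3 go.py 0.553 -0.200 0.088 0.187
```

```text
time_s: 6.7
ee_pos: [0.5515, -0.2005, 0.1387]
eef_rot: [-1.57, 1.563, -2.951]
force: [0.7, -0.0, -0.4]
grip_width: 0.0333
t 6.7 pos [ 0.5515 -0.2005  0.1387] xaxis [-0.008 -0.002 -1.   ] y [ 0.982  0.189 -0.008] q [-0.41  0.46  1.5  -0.    1.19 -0.6 ] F [ 0.7 -0.  -0.4] w 0.0333
shift mm [50.7  2.  -0.2] spin options [ 3.000e-03 -3.138e+00]
```

```bash
python3 -m handwheel '[[[15,1,0],0,0.3],[[30,1,0],0,0.3],[[42,1,0],0,0.3],[[51,1,0],0,0.3],[[51,1,0],0,0.3]]' && python3 -m handwheel '[[[0,0,0],0,0.3],[[0,0,0],0,1],[[0,0,0],0,1],[[0,0,0],0,1],[[0,0,0],0,1]]' 25; python3 go.py 0.553 -0.200 0.088 0.187
```

```text
time_s: 7.2
ee_pos: [0.5517, -0.2002, 0.0867]
eef_rot: [-1.653, 1.561, -3.034]
force: [-0.1, 0.4, -0.6]
grip_width: 0.0329
time_s: 7.7
ee_pos: [0.552, -0.2003, 0.0873]
eef_rot: [-1.602, 1.562, -2.983]
force: [0.1, 0.3, 2.9]
grip_width: 0.014
t 7.7 pos [ 0.552  -0.2003  0.0873] xaxis [-0.008 -0.001 -1.   ] y [ 0.982  0.189 -0.009] q [-0.41  0.52  1.53 -0.01  1.09 -0.6 ] F [0.1 0.3 2.9] w 0.014
shift mm [-0.8  1.  -0.1] spin options [ 3.000e-03 -3.138e+00]
```

The opening is 14.0 mm, so the block is gripped, and the TCP is about 82 mm above the blade end. Lifting.

```bash
python3 -m handwheel '[[[-15,0,0],0,1],[[-35,0,0],0,1],[[-60,0,0],0,1],[[-85,0,0],0,1],[[-110,0,0],0,1]]' && python3 -m handwheel '[[[-25,0,0],0,1],[[-45,0,0],0,1],[[-55,0,0],0,1],[[-55,0,0],0,1],[[-55,0,0],0,1]]'; python3 go.py 0.6 0.0 0.255 0.026
```

```text
time_s: 8.2
ee_pos: [0.5528, -0.2001, 0.1994]
eef_rot: [-1.569, 1.563, -2.949]
force: [0.2, 0.2, -0.7]
grip_width: 0.014
time_s: 8.7
ee_pos: [0.553, -0.1999, 0.2536]
eef_rot: [-1.641, 1.562, -3.021]
force: [0.2, -0.3, -0.2]
grip_width: 0.0137
t 8.7 pos [ 0.553  -0.1999  0.2536] xaxis [-0.009 -0.001 -1.   ] y [ 0.982  0.189 -0.009] q [-0.41  0.37  1.35 -0.    1.43 -0.6 ] F [ 0.2 -0.3 -0.2] w 0.0137
shift mm [  -2.1   84.  -187.4] spin options [ 0.164 -2.977]
```

```bash
python3 -m handwheel '[[[0,18,-28],0,1],[[0,42,-65],0,1],[[0,66,-102],0,1],[[0,88,-136],0,1],[[0,105,-160],0,1]]' && python3 -m handwheel '[[[0,15,-22],0.04,1],[[0,30,-44],0.08,1],[[0,42,-62],0.12,1],[[0,48,-76],0.164,1],[[0,48,-76],0.164,1]]'; python3 go.py 0.667 0.0815 0.25 0.026
python3 - <<'E'
from h import *
for n in ("scene","top"):
    im,d,ci=snap(n); np.savez(n+'3.npz',im=im,d=d)
    if n=='scene': cv2.imwrite("pics/s3.png",cv2.resize(im[60:230,240:430],(671,600),interpolation=cv2.INTER_CUBIC))
E
```

```text
time_s: 9.2
ee_pos: [0.6259, -0.0205, 0.2512]
eef_rot: [-1.691, 1.559, -3.071]
force: [0.3, -0.5, -0.2]
grip_width: 0.0135
time_s: 9.7
ee_pos: [0.6584, 0.0649, 0.2489]
eef_rot: [-1.549, 1.557, -3.091]
force: [0.0, -0.2, -0.3]
grip_width: 0.0135
t 9.7 pos [0.6584 0.0649 0.2489] xaxis [-0.014 -0.001 -1.   ] y [ 0.999  0.029 -0.014] q [ 0.04  0.55  1.1  -0.    1.5   0.01] F [ 0.  -0.2 -0.3] w 0.0135
shift mm [ -1.2   9.1 -16.3] spin options [ 3.000e-03 -3.139e+00]
```

View pics/s3.png

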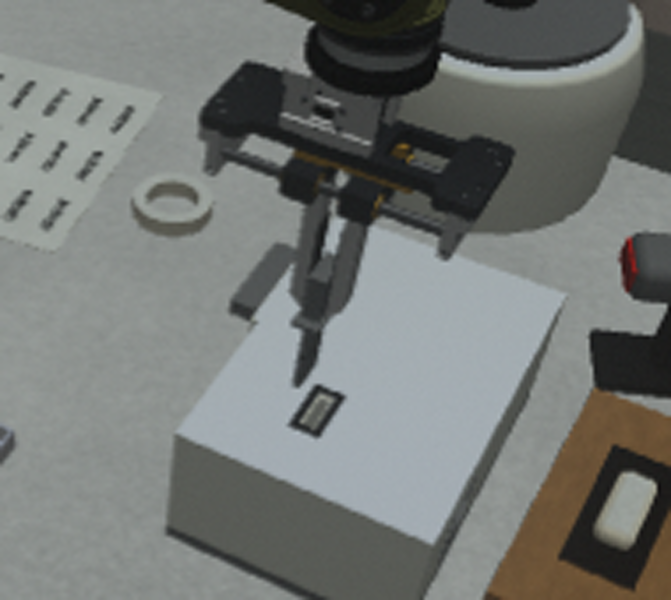

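The paddle is held upright just left of the slot: the blade tip is at (300,385) and the slot at (318,410). I move over the slot, lower to about 12 mm above the top and measure the blade against the slot in the same image.

```bash
python3 -m handwheel '[[[0,5,-8],0,1],[[10,9,-16],0,1],[[20,9,-16],0,1],[[30,9,-16],0,1],[[34,9,-16],0,1]]'; python3 -m handwheel '[[[0,0,0],0,1],[[0,0,0],0,1],[[0,0,0],0,1],[[0,0,0],0,1],[[0,0,0],0,1]]';python3 go.py 0.667 0.0815 0.215 0.026
python3 - <<'E'
from h import *
for n in ("scene","top"):
    im,d,ci=snap(n); np.savez(n+'4.npz',im=im,d=d); W=cloud(d,ci)
    m=(W[...,2]>.13)&(W[...,2]<.185)&(np.hypot(W[...,0]-.667,W[...,1]-.0815)<.035)
    P=W[m]; print(n,m.sum())
    for a in np.arange(.13,.185,.01):
        q=P[(P[:,2]>=a)&(P[:,2]<a+.01)]
        if len(q)>3: print(round(a,3),len(q),np.round(q.min(0),4),np.round(np.median(q,0),4),np.round(q.max(0),4))
    if n=='scene':
        cv2.imwrite("pics/s4.png",cv2.resize(im[130:205,280:380],(800,600),interpolation=cv2.INTER_CUBIC))
E
```

```text
time_s: 10.3
ee_pos: [0.6659, 0.0789, 0.2136]
eef_rot: [-1.518, 1.555, -3.059]
force: [-0.3, -1.0, -0.9]
grip_width: 0.0138
time_s: 10.8
ee_pos: [0.6659, 0.0789, 0.2139]
eef_rot: [-1.521, 1.556, -3.063]
force: [-0.5, 0.4, 0.0]
grip_width: 0.0139
t 10.8 pos [0.6659 0.0789 0.2139] xaxis [-0.015 -0.001 -1.   ] y [ 0.999  0.029 -0.015] q [ 0.06  0.59  1.12 -0.    1.45  0.03] F [-0.5  0.4  0. ] w 0.0139
shift mm [-1.1  1.1 -2.6] spin options [ 3.000e-03 -3.139e+00]
scene 65
0.13 8 [0.6649 0.0645 0.1334] [0.6679 0.0707 0.1371] [0.6687 0.0931 0.1389]
0.14 17 [0.6632 0.0624 0.1408] [0.668  0.0658 0.1446] [0.6691 0.0918 0.1499]
0.15 12 [0.6646 0.0637 0.1508] [0.6679 0.0709 0.1557] [0.6693 0.0956 0.1597]
0.16 16 [0.6634 0.0625 0.1601] [0.6684 0.0661 0.1649] [0.6696 0.0873 0.1699]
0.17 10 [0.6637 0.0642 0.1706] [0.6677 0.0657 0.1744] [0.6695 0.0734 0.1793]
top 0
```

View pics/s4.png

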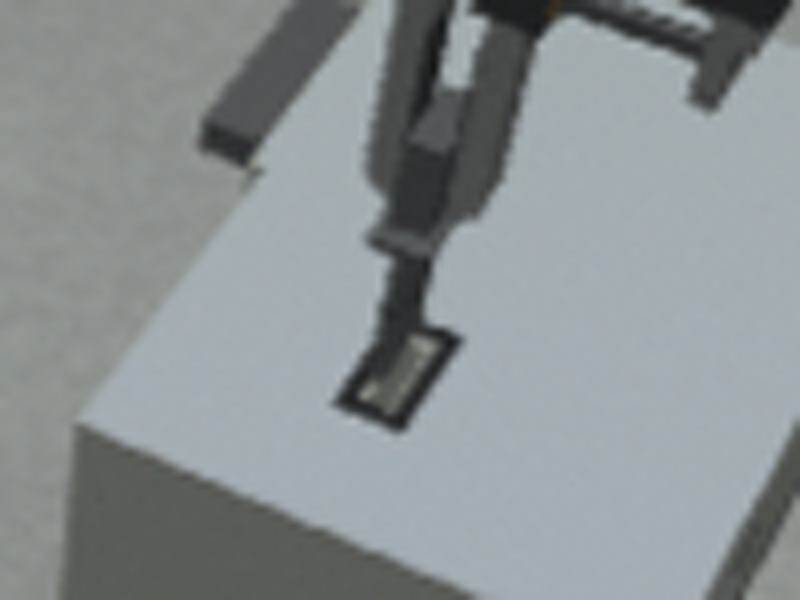

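The tip sits over the frame, a little toward the front and -y. In this camera the blade is at about (0.6657, 0.0787) and the slot at (0.6675, 0.0813), which agrees with the TCP difference. I shift +1.6 mm in x and +2.5 mm in y, then enter gently.

```bash
python3 -m handwheel '[[[0,1.6,-2.6],0,1],[[4,1.6,-2.6],0,1],[[8,1.6,-2.6],0,1],[[12,1.6,-2.6],0,1],[[14,1.6,-2.6],0,1]]';python3 -m handwheel '[[[1,0,0],0,1],[[2,0,0],0,1],[[3,0,0],0,1],[[4,0,0],0,1],[[5,0,0],0,1]]';python3 go.py 0.667 0.0815 0.172 0.026
```

```text
time_s: 11.4
ee_pos: [0.6671, 0.0815, 0.1991]
eef_rot: [-1.52, 1.555, -3.062]
force: [1.3, 0.1, -1.3]
grip_width: 0.014
time_s: 11.9
ee_pos: [0.6671, 0.0815, 0.1941]
eef_rot: [-1.519, 1.555, -3.061]
force: [1.1, 0.4, 0.5]
grip_width: 0.0142
t 11.9 pos [0.6671 0.0815 0.1941] xaxis [-0.015 -0.001 -1.   ] y [ 0.999  0.029 -0.015] q [ 0.07  0.61  1.14 -0.    1.41  0.04] F [1.1 0.4 0.5] w 0.0142
shift mm [22.1  0.2 -0.1] spin options [ 3.000e-03 -3.139e+00]
```

```bash
python3 -m handwheel '[[[3,0,0],0,1],[[6,0.1,0],0,1],[[9,0.1,0],0,1],[[11,0.2,0],0,1],[[12,0.2,0],0,1]]';python3 -m handwheel '[[[3,0,0],0,1],[[6,0.1,0],0,1],[[8,0.1,0],0,1],[[10,0.1,0],0,1],[[10,0.1,0],0,1]]';python3 go.py 0.667 0.0815 0.172 0.026
python3 - <<'E'
from h import *
im,d,ci=snap("scene"); W=cloud(d,ci)
m=(W[...,2]>.124)&(W[...,2]<.16)&(np.hypot(W[...,0]-.667,W[...,1]-.0815)<.035)
P=W[m]
for a in np.arange(.12,.165,.005):
    q=P[(P[:,2]>=a)&(P[:,2]<a+.005)]
    if len(q)>2: print(round(a,3),len(q),np.round(q.min(0),4),np.round(q.max(0),4))
cv2.imwrite("pics/s5.png",cv2.resize(im[130:205,280:380],(800,600),interpolation=cv2.INTER_CUBIC))
E
```

```text
time_s: 12.4
ee_pos: [0.6671, 0.0814, 0.1818]
eef_rot: [-1.518, 1.555, -3.06]
force: [-0.3, 0.3, -0.7]
grip_width: 0.0139
time_s: 12.9
ee_pos: [0.6669, 0.0815, 0.1714]
eef_rot: [-1.522, 1.555, -3.063]
force: [-0.1, 0.7, -0.7]
grip_width: 0.0137
t 12.9 pos [0.6669 0.0815 0.1714] xaxis [-0.016 -0.001 -1.   ] y [ 0.999  0.029 -0.016] q [ 0.07  0.62  1.17 -0.    1.37  0.04] F [-0.1  0.7 -0.7] w 0.0137
shift mm [-0.6  0.1 -0. ] spin options [ 3.000e-03 -3.139e+00]
0.12 5 [0.6411 0.0534 0.124 ] [0.6768 0.0761 0.1248]
0.125 5 [0.6651 0.0607 0.125 ] [0.6797 0.0797 0.1289]
0.13 5 [0.6648 0.0665 0.13  ] [0.6701 0.0729 0.1345]
0.135 4 [0.6649 0.0654 0.1355] [0.6698 0.0721 0.1389]
0.15 22 [0.6581 0.0588 0.1511] [0.6777 0.0769 0.155 ]
0.155 18 [0.6578 0.0598 0.1551] [0.6754 0.0687 0.1598]
```

View pics/s5.png

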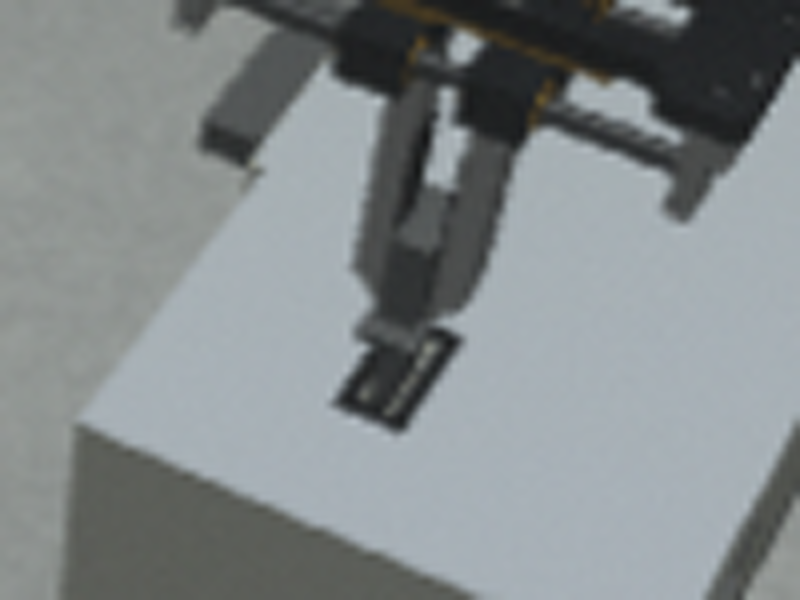

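The blade is about 30 mm inside the slot: the shoulder plate's underside is near z=0.150, no insertion force registered, and the lip is unchanged at (230,130). I hold briefly, check and hand in.

```bash
python3 -m handwheel '[[[0,0,0],0,1],[[0,0,0],0,1],[[0,0,0],0,1],[[0,0,0],0,1],[[0,0,0],0,1]]' && python3 -c "
from station import *
print(hand_in())"
```

```text
time_s: 13.45
ee_pos: [0.667, 0.0814, 0.1717]
eef_rot: [-1.52, 1.555, -3.062]
force: [-0.3, -0.8, -0.7]
grip_width: 0.014
the job is handed in; nothing more can be done
None
```

The job is done and handed in at about 13.5 s of the 58 s allowed; `hand_in()` gives no verdict.

- **Drawer:** I pushed it home against its stop. The force peaked at about 41 N along the push, the front of the lip came to x=0.542 m against 0.541 m predicted for fully home, and later pictures still showed it shut. That force was on the closed fingertips, not the gripper's body, but it is close to the 40 N body limit.
- **Paddle:** I took the square-grip paddle from the holder and lowered it into the reader's slot. At the end it was held with the grip set to 25 N and a 14 mm opening.
    - **Depth:** the underside of the shoulder plate was at z of about 0.150 m, so about 30 mm of blade is inside.
    - **Position and tilt:** the TCP was within about 1 mm of the measured slot centre, and the tool was about 0.016 rad off vertical.
    - **Contact:** the force readings stayed under about 1.3 N during insertion and at the end.
- **Other objects:** the round-knobbed paddle and the red rack were in place in the last picture that showed them, which was before I lifted the paddle. I did not check any bystander after that. I steered clear of all of them, and the force readings showed no contact on the way.
- **Disagreement:** the two cameras differed by 1–5 mm on the reader, holder and grip positions. For the final alignment I compared the blade with the slot in the same camera.

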